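# Find the platen that rocks under the straightedge

## Task

One of the two wafer platens has a centre insert that stands proud. Lay the straightedge by its grip flat across the middle of a platen and let go, then press down gently but surely on its blue end and after that on its plain end to feel whether it rocks (never load a platen with more than 35 N), trying the other platen too if you wish. Stand the red marker upright on the bad platen, clear of the straightedge, leave the straightedge lying across the middle of either platen, and leave everything else where it is.

Things in the scene. Friction and masses are not known exactly. Their poses are not given: they have to be found in the camera images.
- stage_left: fixed round lift stage left (+y) of the robot. Origin on the table, on its axis; yaw means nothing. Centred on it is a fixed aluminium platen disc, 200 mm across, 22 mm thick, top face 52 to 60 mm above the table (set differently on each stage, not measured). The round insert in its middle, 56 mm across, is flush on one platen and stands 4 mm proud, flat-topped, on the other (varies by run)
- stage_right: fixed round lift stage right (-y) of the robot. Origin on the table, on its axis; yaw means nothing. Centred on it is a fixed aluminium platen disc, 200 mm across, 22 mm thick, top face 52 to 60 mm above the table (set differently on each stage, not measured). The round insert in its middle, 56 mm across, is flush on one platen and stands 4 mm proud, flat-topped, on the other (varies by run)
- straightedge: loose steel bar 180 mm long (x), 30 wide (y), 12 thick, 0.5 to 0.7 kg, at first flat on the table between the stages. Origin: centre of underside, z up. On its middle a black grip block 44 mm long (x), 18 wide (y), top 48 mm above the underside. Blue band on the last 21 mm at +x. On a flush platen it cannot rock
- blue_end (a point): where to press the blue end: on the bar's top face, 78 mm from its centre along +x, 12 mm above the underside (50 mm out is the least). Across a proud insert the bar rests level if centred; about 2.5 to 4 N here tips it, and this spot then sinks about 3 mm until the end meets the platen; let go, it levels again
- plain_end (a point): where to press the plain end: on the bar's top face, 78 mm from its centre along -x, 12 mm above the underside; behaves as the blue end
- marker: loose red reject marker, about 90 g: a round foot 36 mm in diameter and 8 mm high with an upright stem 16 mm in diameter, 42 mm high overall; starts standing on the table beyond the straightedge. Origin at the centre of its underside, z up
- seal_ring: bystander: loose steel ring, 44 mm in diameter, 8 mm high; origin centre of underside
- clamp: bystander: loose aluminium pipe clamp, 56 mm round, 16 mm high, with a brass screw; origin under the round part
- driver: bystander: loose screwdriver, 170 mm, lying in front of the left stage
- spanner: bystander: loose spanner, 150 mm, lying in front of the right stage
- solvent: bystander: loose white bottle, 60 mm in diameter, 100 mm high, left of the left stage
- wafer_paddle: bystander: loose paddle with a purple wafer 100 mm in diameter, flat on the table right of the right stage
Things that resemble listed ones, but are neither listed nor needed, are in the scene too. What is meant by the marker is not green, and is the smaller of those in its own colour. There is more than one size of the straightedge; the one meant has the size given above.

How it is judged:
On the way, in this order (a step that is already met when the one before it is completed fails the run):
1. the straightedge has been laid across the middle of a platen (its centre within 30 mm of the platen's) and let go ((horizontal distance between straightedge and stage_left below 0.03 m or horizontal distance between straightedge and stage_right below 0.03 m) and (contact force between straightedge and platen_a above 0.5 N or contact force between straightedge and platen_b above 0.5 N) and contact force between the fingers and straightedge below 0.1 N and angle between straightedge's own z axis and vertical below 0.08 rad and linear speed of straightedge below 0.03 m/s), for 0.2 s.
2. its blue end is pressed with more than 4 N while it lies across the middle of a platen ((horizontal distance between straightedge and stage_left below 0.03 m or horizontal distance between straightedge and stage_right below 0.03 m) and (contact force between straightedge and platen_a above 0.5 N or contact force between straightedge and platen_b above 0.5 N) and contact force between the fingers and straightedge above 4 N and x of the grasp point in the frame of straightedge above 0.05 m), for 0.2 s.
3. its plain end is pressed with more than 4 N while it lies across the middle of a platen ((horizontal distance between straightedge and stage_left below 0.03 m or horizontal distance between straightedge and stage_right below 0.03 m) and (contact force between straightedge and platen_a above 0.5 N or contact force between straightedge and platen_b above 0.5 N) and contact force between the fingers and straightedge above 4 N and x of the grasp point in the frame of straightedge below -0.05 m), for 0.2 s.
At the end, for the whole second after the job is handed in: the marker stands upright (within 0.1 rad), at rest, on the platen whose insert is proud, clear of the straightedge; the straightedge lies at rest across the middle (centre within 50 mm) of either platen, within 0.08 rad of level (contact force between marker and platen_a above 0.2 N and angle between marker's own z axis and vertical below 0.1 rad and linear speed of each of marker, straightedge below 0.02 m/s and contact force between marker and straightedge below 0.1 N and (horizontal distance between straightedge and stage_left below 0.05 m or horizontal distance between straightedge and stage_right below 0.05 m) and (contact force between straightedge and platen_a above 0.5 N or contact force between straightedge and platen_b above 0.5 N) and angle between straightedge's own z axis and vertical below 0.08 rad); the robot touches nothing.
It fails at once if a platen is loaded with more than 35 N through the straightedge (contact force between straightedge and platen_a above 35 N or contact force between straightedge and platen_b above 35 N).
It fails at once if a platen is loaded with more than 35 N by the robot or the marker (contact force between any of the fingers, the arm, marker and platen_a above 35 N or contact force between any of the fingers, the arm, marker and platen_b above 35 N).
It fails at once if a bystander is moved more than 20 mm (distance of any of seal_ring, clamp, driver, spanner, solvent, wafer_paddle from where it was at the start of the episode above 0.02 m).
It also fails if it takes over 72 s, if anything falls off the work surface, if the arm or the gripper's body presses on something with over 40 N, if the wrist force passes 120 N, or if a joint passes its speed limit or range.

## Robot

A 7-joint arm with a two-finger parallel gripper is mounted at the origin on the work surface. World frame = base frame: x ahead of the robot, y to its left, z up, the work surface at z = 0. Lengths are in m, angles in rad, forces in N, time in s.
With the tool pointing down it reaches from about 0.4 to 0.85 m from the base axis. Payload 10.4 kg.
Tool frame: the origin (TCP) lies on the centre line of the jaws, within the pads' length; the fingertips stand 11 mm ahead of it and the grasp point (between the pads) lies 8 mm behind it (manip.finger_overhang is the distance from the TCP to the fingertips, in m); z points along the fingers, y is the line along which they close (so a half turn about z gives the same grasp; the last joint's range is limited). The gripper opens to 85 mm and grips with 20 to 120 N. Pads are 22 mm wide; open, the fingers measure 114 mm over their backs; the gripper's body (76 mm by 85 mm) begins 54 mm behind the grasp point. The pads swing forward as they close: fully open they stand 13 mm farther back than shut.
Start: joints at [1.232, 0.332, -0.065, 1.46, 0.022, 1.35, -0.088], TCP at [0.194, -0.594, 0.212] pointing down, gripper open.
Joint ranges: [-2.6, 2.6], [-0.5, 2.12], [-1.47, 1.34], [0.16, 2.42], [-1.27, 4.41], [0.06, 2.06], [-2.6, 2.6]. Speed limits (rad/s): [2.22, 2.22, 2.79, 2.79, 3.14, 3.14, 3.14].

## Interface

Orientations are given as a unit quaternion [x, y, z, w].
In Python, from workcell import manip, imaging, workorder gives the robot as it stands.
- The arm moves only by the tool jog_arm, never from a script. Its argument "deltas" is a list of rows, each an object with "gripper": the opening, from 0 (shut) to 1 (fully open); "offset": the shift along the tool's x, y, z in m, a list of three; "rotation": the turn, a rotation vector about the tool's x, y, z in degrees, a list of three. In form: [{"gripper": gripper, "offset": [tx, ty, tz], "rotation": [ax, ay, az]}, ...]. A call has 1 to 20 rows; each row shifts and turns the commanded pose from where the row before left it, along the tool's axes as they then stand; what a row does not reach is not made up. A row lasts 1/10 s, in which the tool goes at most 50 mm and 8.59 degrees, less where a joint would pass 70% of its speed; a pose out of reach is approached as far as the arm can. A call with a gripper value outside its range is refused whole. The fingers move at their own pace and stop on an object; "newtons" is the grip in N (left out, the last holds). Time passes only in rows, so rows that do not move let the fingers close. It gives the time, the measured TCP pose, the force, the opening and the grip force at its end, in the units of the state.
- manip.get_obs(): the state, without advancing time (a new reading comes with each control period).
- imaging.camera(name): name is "scene" or "top" or "wrist"; returns the picture (420x560x3 uint8, blue, green, red); there is no depth.
- imaging.camera_model(name): a dict with "camera_matrix" (3x3 intrinsics, pixels), "world_to_cam" (4x4, takes a point from world to camera coordinates); the wrist camera has in their place "hand_eye" (4x4, takes a point from camera to tool coordinates, whose origin is the TCP and whose axes are the flange's). Camera axes: x right, y up, looking along -z (the intrinsics and any distortion apply to the point x, -y, -z); pixel columns grow to the right and rows downward; lengths in m; the calibration is good to about 2 mm. A picture is of the moment at which its call begins: read the wrist's pose just before it. camera_model takes no time and is no camera call.
- workorder.hand_in(): hands the job in; it is judged then, once.
The state is a dict: "clock": time; "joint_pos": joint angles; "joint_velocities": joint speeds; "tau": joint torques, N m; "position": TCP position; "ee_rot": TCP orientation; "ft_force": force on the tool from outside, world axes, zero at the start; "torque": the same for the moment, N m; "grip_width": opening from 0.0 (shut) to 1.0 (fully open); "grasp_force": force on a finger pad.
Only numpy, scipy, OpenCV 4.12 (cv2) and the standard library are available. Lean on these libraries where they do the work, as an engineer would, in place of code of your own. Each camera call takes 0.05 s, during which the arm holds its last target. There are 200 camera calls.

## Working session

There is one attempt and no reset: what is moved stays moved. The work goes in short steps, Python scripts to look and compute and a tool call to move; the robot and the scene stay as the last step left them, time stands still between calls to the robot, and variables do not carry over. Pictures are saved under pics/ and viewed, at most 10 in all, crops included, and the job is handed in when it is done.

Besides the shell and the picture viewer there is one more tool, called after "Call:" by a JSON object that holds its "name" and its "arguments". jog_arm: Moves the arm, as the interface text tells. Its arguments: {"type":"object","properties":{"deltas":{"type":"array","items":{"type":"object","properties":{"gripper":{"type":"number"},"offset":{"type":"array","items":{"type":"number"}},"rotation":{"type":"array","items":{"type":"number"}}}}},"newtons":{"type":"number"}},"required":["deltas"]}

```bash
mkdir -p pics; ls; python3 - <<'E'
from workcell import manip, imaging
import cv2,numpy as np
for n in ("top","scene"):
    im=imaging.camera(n); cv2.imwrite(f"pics/{n}0.png",im)
    m=imaging.camera_model(n); print(n,{k:np.round(v,4).tolist() if not isinstance(v,str) else v for k,v in m.items()})
print(imaging.camera_model("wrist"))
print(manip.get_obs())
E
```

```text
pics
top {'camera_matrix': [[491.2407, 0.0, 278.4199], [0.0, 491.2407, 209.2538], [0.0, 0.0, 1.0]], 'world_to_cam': [[0.0164, -0.9999, -0.0026, -0.021], [0.9959, 0.0161, 0.0891, -0.48], [-0.0891, -0.004, 0.996, -1.2458], [0.0, 0.0, 0.0, 1.0]]}
scene {'camera_matrix': [[470.2677, 0.0, 279.0178], [0.0, 470.2677, 203.1148], [0.0, 0.0, 1.0]], 'world_to_cam': [[0.2396, 0.9706, -0.0239, -0.121], [-0.5804, 0.1629, 0.7979, 0.2365], [0.7783, -0.1774, 0.6023, -1.5943], [0.0, 0.0, 0.0, 1.0]]}
{'camera_matrix': array([[329.64191616,   0.        , 278.55766047],
       [  0.        , 329.64191616, 209.98978983],
       [  0.        ,   0.        ,   1.        ]]), 'hand_eye': array([[ 9.67136196e-05,  9.64928261e-01,  2.62513700e-01,
         6.65117668e-02],
       [ 9.99999980e-01, -1.38727230e-04,  1.41509594e-04,
        -1.60629820e-04],
       [ 1.72964404e-04,  2.62513681e-01, -9.64928255e-01,
        -1.61808396e-01],
       [ 0.00000000e+00,  0.00000000e+00,  0.00000000e+00,
         1.00000000e+00]])}
{'clock': 0.1, 'joint_pos': array([ 1.23237909,  0.33278901, -0.06472778,  1.46083586,  0.02163396,
        1.34991427, -0.08849759]), 'joint_velocities': array([ 3.24227789e-05, -1.92834113e-03, -1.25233195e-04, -4.14664763e-03,
        1.04011829e-03,  3.49373560e-04, -1.08107117e-03]), 'tau': array([ 1.63133893e-03, -6.26747274e+01,  4.96380636e-02, -3.92429388e+01,
        1.64906314e-02,  6.90678076e-03, -4.90057948e-05]), 'position': array([ 0.19401141, -0.59375175,  0.21121812]), 'ee_rot': array([ 9.87553810e-01,  1.57280266e-01, -1.37952513e-04, -6.09426384e-04]), 'ft_force': array([-0.16637587, -0.12363504,  0.77037285]), 'torque': array([ 0.0171415 ,  0.02964263, -0.0215148 ]), 'grasp_force': 0.0, 'grip_width': 1.0022449930853692}
```

View pics/top0.png

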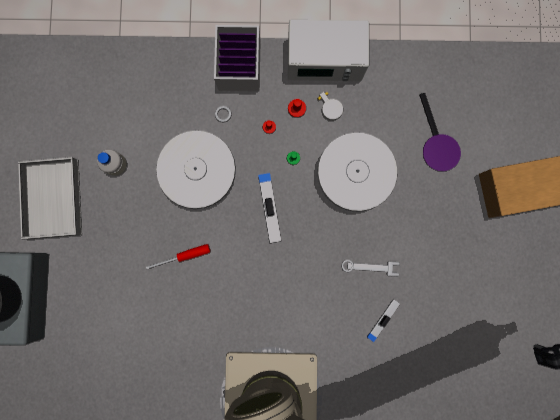

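View pics/scene0.png

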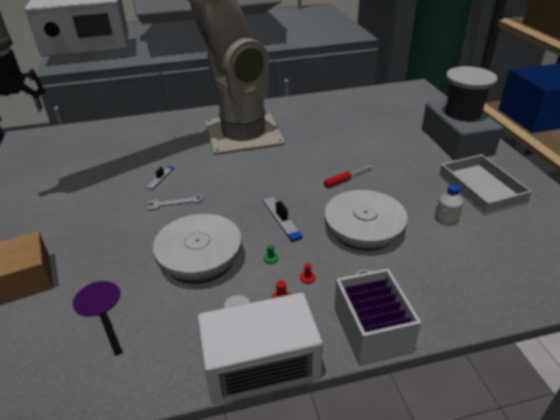

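The top view shows two bars: a large one at (269,208), about 70 px or 180 mm long, and a small one at (383,320), about 117 mm. The large one fits. There are three markers: small red (269,127), large red (297,108) and green (293,158). The small red one is meant. Platens are at (196,169) and (357,171).

```bash
cat > h.py <<'E'
from workcell import manip, imaging
import cv2,numpy as np
from scipy.spatial.transform import Rotation as R
def ray(name,uv,obs=None):
    m=imaging.camera_model(name);K=m["camera_matrix"]
    d=np.linalg.inv(K)@np.array([uv[0],uv[1],1.]);d=d*[1,-1,-1]
    if name=="wrist":
        T=np.eye(4);T[:3,:3]=R.from_quat(obs["ee_rot"]).as_matrix();T[:3,3]=obs["position"];C=T@m["hand_eye"]
    else: C=np.linalg.inv(m["world_to_cam"])
    return C[:3,3],C[:3,:3]@d
def plane(name,uv,z,obs=None):
    o,d=ray(name,uv,obs);return o+d*(z-o[2])/d[2]
def blobs(mask,amin=15):
    n,l,s,c=cv2.connectedComponentsWithStats(mask.astype(np.uint8))
    return [(c[i].round(1),s[i,4],s[i,:4]) for i in range(1,n) if s[i,4]>=amin]
def tri(a,b):
    A=[];B=[]
    for o,d in(a,b):
        d=d/np.linalg.norm(d);P=np.eye(3)-np.outer(d,d);A.append(P);B.append(P@o)
    return np.linalg.lstsq(np.vstack(A),np.hstack(B),rcond=None)[0]
E
python3 - <<'E'
from h import *
im=cv2.imread("pics/top0.png");hsv=cv2.cvtColor(im,cv2.COLOR_BGR2HSV)
H,S,V=cv2.split(hsv)
for nm,mk,z in(("red",((H<8)|(H>172))&(S>150)&(V>80),.02),("blue",(H>100)&(H<125)&(S>150)&(V>80),.012),("green",(H>45)&(H<80)&(S>120)&(V>60),.02)):
    for c,a,b in blobs(mk): print(nm,c,a,b,plane("top",c,z).round(4))
# bar
mk=((V>120)|((H>100)&(H<125)&(S>150)&(V>80)));mk[:170]=0;mk[250:]=0;mk[:,:250]=0;mk[:,300:]=0
p=np.argwhere(mk)[:,::-1].astype(np.float32);r=cv2.minAreaRect(p);b=cv2.boxPoints(r);print("bar",r);print(np.array([plane("top",q,.012) for q in b]).round(4),plane("top",r[0],.012).round(4))
bk=(V<40);bk[:190]=0;bk[225:]=0;bk[:,:255]=0;bk[:,285:]=0
for c,a,b in blobs(bk):print("grip",c,a,b,plane("top",c,.045).round(4))
g=cv2.cvtColor(im,cv2.COLOR_BGR2GRAY)
for x0,x1 in((150,245),(310,405)):
    m=np.zeros_like(g);m[120:220,x0:x1]=(g[120:220,x0:x1]>150)
    c=max(cv2.findContours(m,0,1)[0],key=cv2.contourArea);e=cv2.fitEllipse(c);print("platen",e,plane("top",e[0],.052).round(4),plane("top",e[0],.06).round(4))
a=cv2.resize(im[95:255,150:405],None,fx=3,fy=3,interpolation=cv2.INTER_CUBIC)
cv2.imwrite("pics/crop0.png",a)
E
```

```text
red [296.5 107.6] 227 [288  99  18  18] [ 0.7496 -0.0563  0.02  ]
red [268.8 126.4] 125 [262 120  14  14] [0.698  0.0157 0.02  ]
red [193.1 252.6] 305 [177 244  33  18] [0.3653 0.2037 0.02  ]
blue [102.9 157.4] 90 [ 98 153  11  10] [0.6103 0.45   0.012 ]
blue [264.4 177.3] 80 [259 173  12   9] [0.5643 0.0249 0.012 ]
blue [371.4 337. ] 41 [368 333   8   9] [ 0.1594 -0.2544  0.012 ]
green [293.  157.5] 123 [287 151  13  14] [ 0.6164 -0.0489  0.02  ]
bar ((269.3378601074219, 207.0270233154297), (69.86956787109375, 12.165525436401367), 80.53767395019531)
[[ 0.5739  0.0429  0.012 ]
 [ 0.5797  0.0116  0.012 ]
 [ 0.4002 -0.0213  0.012 ]
 [ 0.3945  0.0096  0.012 ]] [0.4865 0.0106 0.012 ]
grip [268.8 206.8] 102 [265 198   9  18] [0.484  0.0112 0.045 ]
platen ((195.15911865234375, 168.79795837402344), (75.8572006225586, 77.29865264892578), 65.50017547607422) [0.5771 0.1996 0.052 ] [0.5758 0.1982 0.06  ]
platen ((357.35015869140625, 171.0433807373047), (76.34923553466797, 77.87276458740234), 116.2729263305664) [ 0.5779 -0.2116  0.052 ] [ 0.5765 -0.2104  0.06  ]
```

View pics/crop0.png

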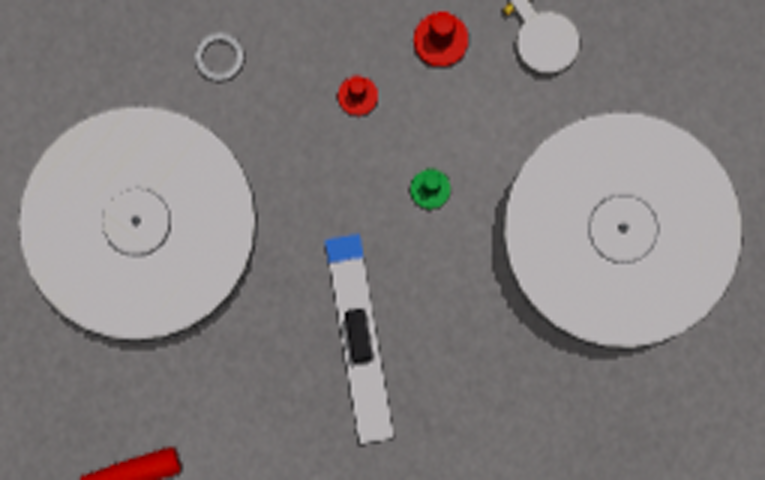

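The crop confirms the long bar with its blue end and black grip at (358,338), and the small red marker at (357,95), which is smaller than the red one at (440,38). Next I move above the grip.

```bash
cat >> h.py <<'E'
def go(x,y,z,yaw):
    """offset in tool axes (after turning to yaw, tool straight down) and turn in deg about tool z"""
    o=manip.get_obs();M=R.from_quat(o["ee_rot"]).as_matrix()
    W=R.from_euler("z",yaw,degrees=True)*R.from_quat([1,0,0,0])
    rv=(R.from_matrix(M).inv()*W).as_rotvec(degrees=True)
    print("t",round(o["clock"],2),"pos",o["position"].round(4),"F",o["ft_force"].round(2),"g",round(o["grip_width"],3),"yaw",np.degrees(np.arctan2(M[1,0],M[0,0])).round(2))
    print("rot",rv.round(2),"off(after rot)",(W.as_matrix().T@(np.array([x,y,z])-o["position"])).round(4))
E
python3 -c "
from h import *
go(.486,.0108,.2,10.4)"
```

```text
t 0.1 pos [ 0.194  -0.5938  0.2112] F [-0.17 -0.12  0.77] g 1.002 yaw 18.1
rot [-0.07  0.01  7.7 ] off(after rot) [ 0.3963 -0.5419  0.0112]
```

Call:
{"name": "jog_arm", "arguments": {"deltas": [{"gripper": 1,"offset": [0,0,0],"rotation": [0,0,7.7]},{"gripper": 0.6,"offset": [0.02,-0.027,0],"rotation": [0,0,0]},{"gripper": 0.6,"offset": [0.0266,-0.0364,0],"rotation": [0,0,0]},{"gripper": 0.6,"offset": [0.0266,-0.0364,0],"rotation": [0,0,0]},{"gripper": 0.6,"offset": [0.0266,-0.0364,0],"rotation": [0,0,0]},{"gripper": 0.6,"offset": [0.0266,-0.0364,0],"rotation": [0,0,0]},{"gripper": 0.6,"offset": [0.0266,-0.0364,0],"rotation": [0,0,0]},{"gripper": 0.6,"offset": [0.0266,-0.0364,0],"rotation": [0,0,0]},{"gripper": 0.6,"offset": [0.0266,-0.0364,0],"rotation": [0,0,0]},{"gripper": 0.6,"offset": [0.0266,-0.0364,0],"rotation": [0,0,0]},{"gripper": 0.6,"offset": [0.0266,-0.0364,0],"rotation": [0,0,0]},{"gripper": 0.6,"offset": [0.0266,-0.0364,0],"rotation": [0,0,0]},{"gripper": 0.6,"offset": [0.0266,-0.0364,0],"rotation": [0,0,0]},{"gripper": 0.6,"offset": [0.0266,-0.0364,0],"rotation": [0,0,0]},{"gripper": 0.6,"offset": [0.0266,-0.0364,0],"rotation": [0,0,0]},{"gripper": 0.6,"offset": [0.0266,-0.0364,0],"rotation": [0,0,0]},{"gripper": 0.6,"offset": [0,0,0],"rotation": [0,0,0]},{"gripper": 0.6,"offset": [0,0,0],"rotation": [0,0,0]}]}}

```text
clock: 1.9
position: [0.4832, 0.0054, 0.2115]
ee_rot: [0.996, 0.092, -0.0, -0.0]
ft_force: [-0.1, -0.7, 0.7]
grip_width: 0.594
grasp_force: 0.0
```

```bash
python3 - <<'E'
from h import *
o=manip.get_obs();im=imaging.camera("wrist");cv2.imwrite("pics/w1.png",im)
go(.486,.0108,.2,10.4)
E
```

```text
t 1.95 pos [0.483  0.0041 0.2115] F [-0.1  -0.78  0.08] g 0.6 yaw 10.4
rot [0.   0.05 0.  ] off(after rot) [ 0.0042 -0.006   0.0115]
```

View pics/w1.png

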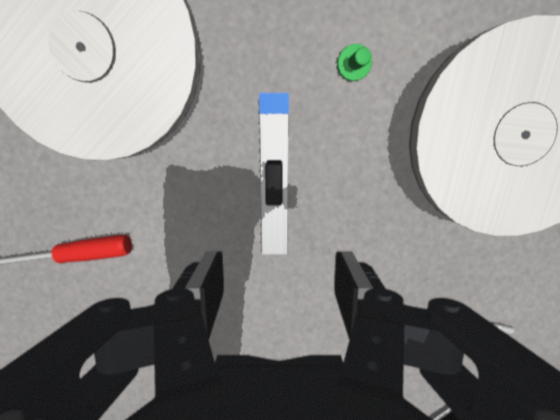

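The wrist view shows the bar from (274,94) to (274,254), with the grip top at about (274,183). Platen centre holes are at (81,47) and (526,134). I refine from these.

```bash
python3 - <<'E'
from h import *
o=manip.get_obs();im=cv2.imread("pics/w1.png");H,S,V=cv2.split(cv2.cvtColor(im,cv2.COLOR_BGR2HSV))
bl=(H>95)&(H<125)&(S>110)
for c,a,b in blobs(bl,100):print("blue",c,a,b,plane("wrist",c,.012,o).round(4))
for uv in((274.5,94),(274.5,254),(261,150),(288.5,150),(262,240),(288,240)):print(uv,plane("wrist",uv,.012,o).round(4))
bk=(V<50);bk[:155]=0;bk[210:]=0;bk[:,:255]=0;bk[:,:][:,295:]=0
for c,a,b in blobs(bk,100):print("grip",c,a,b,plane("wrist",c,.046,o).round(4))
g=cv2.cvtColor(im,cv2.COLOR_BGR2GRAY);t=cv2.cvtColor(cv2.imread("pics/top0.png"),cv2.COLOR_BGR2GRAY)
def dark(g,x,y,r):
    p=255.-g[y-r:y+r+1,x-r:x+r+1];p=np.clip(p-np.median(p)-15,0,None);yy,xx=np.mgrid[-r:r+1,-r:r+1];return (x+(p*xx).sum()/p.sum(),y+(p*yy).sum()/p.sum())
for w,q in(((81,47),(195,168)),((526,134),(357,171))):
    a=dark(g,*w,7);b=dark(t,*q,4);print(np.round(a,1),np.round(b,1),tri(ray("wrist",a,o),ray("top",b)).round(4),plane("wrist",a,.056,o).round(4),plane("top",b,.056).round(4))
E
```

```text
blue [273.6 102.5] 590 [259  93  30  21] [0.5649 0.0246 0.012 ]
(274.5, 94) [0.5733 0.0252 0.012 ]
(274.5, 254) [ 0.3977 -0.0064  0.012 ]
(261, 150) [0.5142 0.0294 0.012 ]
(288.5, 150) [5.196e-01 1.000e-04 1.200e-02]
(262, 240) [0.4123 0.011  0.012 ]
(288, 240) [ 0.4178 -0.0188  0.012 ]
grip [272.6 186.8] 414 [266 161  16  44] [0.4834 0.0105 0.046 ]
[80.2 46.5] [194.8 168.2] [0.5783 0.2001 0.0542] [0.5783 0.1991 0.056 ] [0.5779 0.1998 0.056 ]
[525.3 134.4] [357.2 170.6] [ 0.5772 -0.2098  0.0617] [ 0.5775 -0.2138  0.056 ] [ 0.5784 -0.2107  0.056 ]
```

Call:
{"name": "jog_arm", "arguments": {"newtons": 50, "deltas": [{"gripper": 0.6,"offset": [0.0035,-0.0052,0.03],"rotation": [0,0,0]},{"gripper": 0.6,"offset": [0,0,0.045],"rotation": [0,0,0]},{"gripper": 0.6,"offset": [0,0,0.045],"rotation": [0,0,0]},{"gripper": 0.6,"offset": [0,0,0.04],"rotation": [0,0,0]},{"gripper": 0.6,"offset": [0,0,0.02],"rotation": [0,0,0]},{"gripper": 0.6,"offset": [0,0,0],"rotation": [0,0,0]},{"gripper": 0.6,"offset": [0,0,0],"rotation": [0,0,0]},{"gripper": 0,"offset": [0,0,0],"rotation": [0,0,0]},{"gripper": 0,"offset": [0,0,0],"rotation": [0,0,0]},{"gripper": 0,"offset": [0,0,0],"rotation": [0,0,0]},{"gripper": 0,"offset": [0,0,0],"rotation": [0,0,0]},{"gripper": 0,"offset": [0,0,0],"rotation": [0,0,0]},{"gripper": 0,"offset": [0,0,0],"rotation": [0,0,0]}]}}

```text
clock: 3.25
position: [0.4858, 0.0102, 0.032]
ee_rot: [0.996, 0.091, 0.0, 0.0]
ft_force: [0.3, -1.3, 0.0]
grip_width: -0.001
grasp_force: 0.0
```

The gripper shut on nothing, so I look at what happened.

```bash
python3 - <<'E'
from h import *
o=manip.get_obs();im=imaging.camera("wrist");s=imaging.camera("scene")
a=np.hstack([cv2.resize(im,(400,300)),cv2.resize(s[150:300,200:400],(400,300),interpolation=cv2.INTER_CUBIC)])
cv2.imwrite("pics/chk.png",a); print(o["grip_width"],o["grasp_force"],o["position"])
E
```

```text
-0.001452909088293464 0.0 [0.48579289 0.01023291 0.03195751]
```

View pics/chk.png

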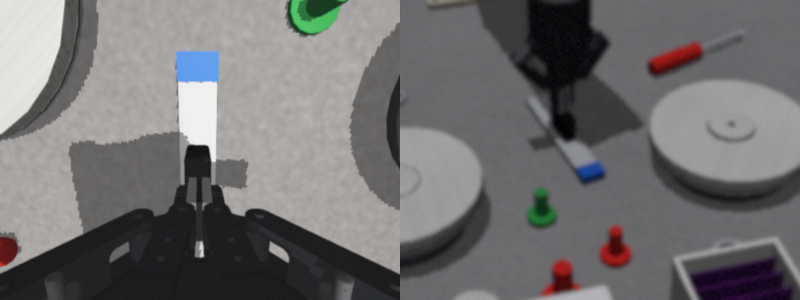

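The picture shows the grip block between the fingers at about (198,160), where the projected TCP should be. So the width reading may be wrong. A small lift will settle it through the wrist force.

Call:
{"name": "jog_arm", "arguments": {"deltas": [{"gripper": 0,"offset": [0,0,-0.01],"rotation": [0,0,0]},{"gripper": 0,"offset": [0,0,-0.02],"rotation": [0,0,0]},{"gripper": 0,"offset": [0,0,-0.02],"rotation": [0,0,0]},{"gripper": 0,"offset": [0,0,-0.0],"rotation": [0,0,0]},{"gripper": 0,"offset": [0,0,0],"rotation": [0,0,0]},{"gripper": 0,"offset": [0,0,0],"rotation": [0,0,0]}]}}

```text
clock: 3.95
position: [0.4853, 0.0101, 0.0814]
ee_rot: [0.996, 0.091, -0.0, 0.0]
ft_force: [-0.5, 1.1, -0.3]
grip_width: 0.001
grasp_force: 0.0
```

```bash
python3 - <<'E'
from h import *
o=manip.get_obs();im=imaging.camera("wrist");s=imaging.camera("scene")
a=np.hstack([cv2.resize(im[120:420,80:480],(533,400)),cv2.resize(s[170:270,230:296],(264,400),interpolation=cv2.INTER_CUBIC)])
cv2.imwrite("pics/chk2.png",a); print(o["grip_width"],o["grasp_force"],o["position"],o["ft_force"],o["torque"])
E
```

```text
0.001044285287006558 0.0 [0.48533957 0.01012507 0.0814221 ] [-0.53788635  1.11148075 -0.31472827] [ 0.00802016 -0.0476265   0.0072232 ]
```

View pics/chk2.png

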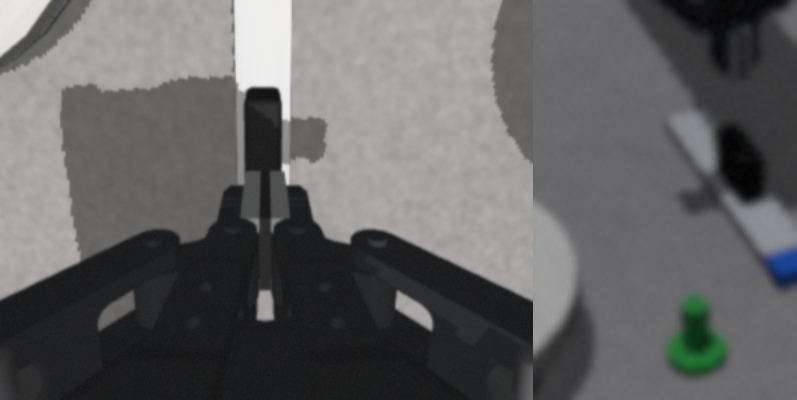

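The fingers are shut and empty at (265,190) and the bar is still on the table, with its block at (262,130). I check the geometry with numbers.

```bash
python3 - <<'E'
from h import *
print([a for a in dir(manip) if a[0]!="_"],manip.finger_overhang)
o=manip.get_obs();im=imaging.camera("wrist");cv2.imwrite("pics/w3.png",im)
t=imaging.camera("top");cv2.imwrite("pics/t3.png",t)
H,S,V=cv2.split(cv2.cvtColor(im,cv2.COLOR_BGR2HSV))
for c,a,b in blobs((H>95)&(H<125)&(S>110),100):print("blue",c,b,plane("wrist",c,.012,o).round(4))
H,S,V=cv2.split(cv2.cvtColor(t,cv2.COLOR_BGR2HSV))
for c,a,b in blobs((H>100)&(H<125)&(S>150)&(V>80)):print("blue top",c,plane("top",c,.012).round(4))
m=imaging.camera_model("wrist");E=np.linalg.inv(m["hand_eye"]);K=m["camera_matrix"]
M=R.from_quat(o["ee_rot"]).as_matrix()
def prW(p):
    q=M.T@(np.array(p)-o["position"]);c=E[:3,:3]@q+E[:3,3];u=K@(c*[1,-1,-1]);return (u[:2]/u[2]).round(1)
u=np.array([np.cos(.18),np.sin(.18),0]);c0=np.array([.4855,.0098,0])
for s in(.022,-.022):
    for z in(.012,.048):print(s,z,prW(c0+s*u+[0,0,z]))
print("tip",prW(o["position"]-[0,0,.011]),"tip-0.03",prW(o["position"]+[0,0,.019]))
E
```

```text
['MotionError', 'finger_overhang', 'get_obs'] 0.011
blue [276.6  97.6] [254  82  46  33] [0.5646 0.0263 0.012 ]
blue top [102.9 157.4] [0.6103 0.45   0.012 ]
blue top [371.4 337. ] [ 0.1594 -0.2544  0.012 ]
0.022 0.012 [279.5 184.8]
0.022 0.048 [279.7 196. ]
-0.022 0.012 [279.4 242.8]
-0.022 0.048 [279.5 263. ]
tip [278.9 243.6] tip-0.03 [279.  266.6]
```

Call:
{"name": "jog_arm", "arguments": {"newtons": 60, "deltas": [{"gripper": 0.7,"offset": [0,0,0],"rotation": [0,0,0]},{"gripper": 0.7,"offset": [0,0,0],"rotation": [0,0,0]},{"gripper": 0.7,"offset": [0,0,0],"rotation": [0,0,0]},{"gripper": 0.7,"offset": [0,0,0.02],"rotation": [0,0,0]},{"gripper": 0.7,"offset": [0,0,0.02],"rotation": [0,0,0]},{"gripper": 0.7,"offset": [0,0,0.014],"rotation": [0,0,0]},{"gripper": 0.7,"offset": [0,0,0],"rotation": [0,0,0]},{"gripper": 0.4,"offset": [0,0,0],"rotation": [0,0,0]},{"gripper": 0.3,"offset": [0,0,0],"rotation": [0,0,0]},{"gripper": 0.3,"offset": [0,0,0],"rotation": [0,0,0]}]}}

```text
clock: 5.15
position: [0.4864, 0.0102, 0.0287]
ee_rot: [0.996, 0.091, 0.001, 0.0]
ft_force: [0.1, -0.0, -0.0]
grip_width: 0.298
grasp_force: 0.0
```

```bash
python3 - <<'E'
from h import *
o=manip.get_obs();im=imaging.camera("wrist");cv2.imwrite("pics/w4.png",im)
cv2.imwrite("pics/w4c.png",cv2.resize(im[150:350,150:410],(780,600)));print(o["grip_width"],o["position"],o["ft_force"])
E
```

```text
0.2975317114687186 [0.48640381 0.01020486 0.0287031 ] [ 0.14983561 -0.01148442 -0.04191775]
```

View pics/w4c.png

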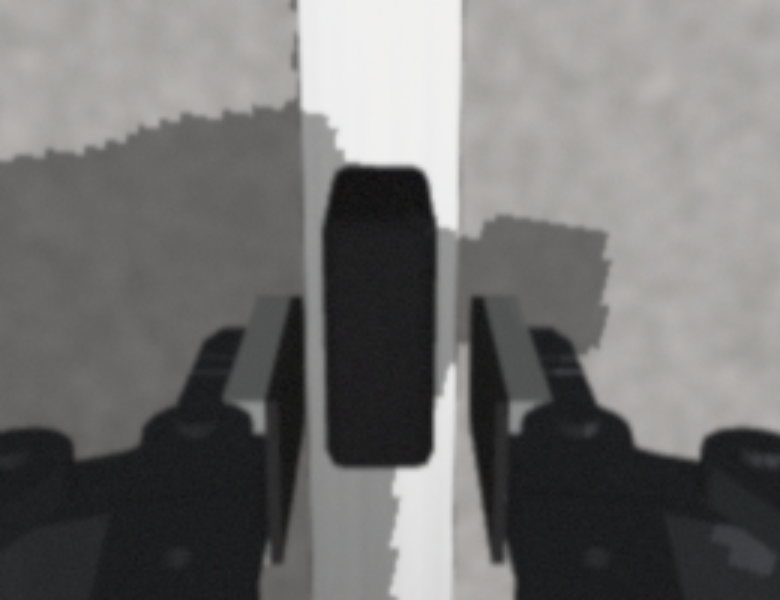

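The block at (380,320) is centred between the pads, at (285,400) and (490,400). Now I close and watch.

Call:
{"name": "jog_arm", "arguments": {"newtons": 60, "deltas": [{"gripper": 0.0,"offset": [0,0,0],"rotation": [0,0,0]},{"gripper": 0,"offset": [0,0,0],"rotation": [0,0,0]}]}}

```text
clock: 5.4
position: [0.4868, 0.0119, 0.0305]
ee_rot: [0.996, 0.091, 0.001, -0.0]
ft_force: [-17.5, 7.9, 42.0]
grip_width: 0.006
grasp_force: 30.3
```

Call:
{"name": "jog_arm", "arguments": {"deltas": [{"gripper": 0.0,"offset": [0,0,0],"rotation": [0,0,0]},{"gripper": 0,"offset": [0,0,0],"rotation": [0,0,0]},{"gripper": 0,"offset": [0,0,0],"rotation": [0,0,0]}]}}

```text
clock: 5.7
position: [0.4866, 0.0128, 0.0304]
ee_rot: [0.996, 0.091, 0.001, -0.001]
ft_force: [-12.3, 8.9, 32.2]
grip_width: 0.002
grasp_force: 26.4
```

```bash
python3 - <<'E'
from h import *
o=manip.get_obs();im=imaging.camera("wrist");cv2.imwrite("pics/w5.png",im);s=imaging.camera("scene");cv2.imwrite("pics/s5.png",s)
a=np.hstack([cv2.resize(im[150:350,150:410],(520,400)),cv2.resize(s[170:250,250:306],(280,400),interpolation=cv2.INTER_CUBIC)])
cv2.imwrite("pics/w5c.png",a);print(o["grip_width"],o["position"],o["ft_force"],o["torque"],o["grasp_force"])
E
```

```text
0.002406727029283373 [0.48656418 0.01284224 0.03044091] [-12.34560285   8.85220652  32.2259092 ] [ 1.79662978  2.77833262 -0.00554811] 26.44977942283731
```

View pics/w5c.png

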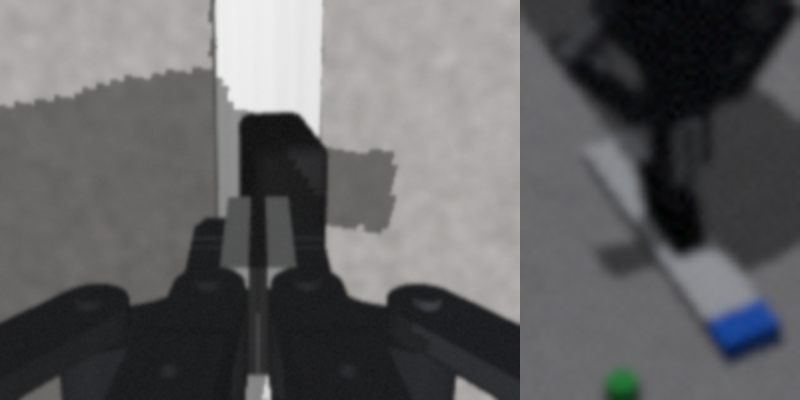

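The pads have closed on top of the block and tipped the bar. At opening 0.3 the pads measured 56 px apart for 25 mm, so they sit about 0.15 m from the camera. The true fingertips are therefore about 28 mm farther back than the stated overhang: roughly TCP + 17 mm when shut. This also fits the contact at TCP z of 0.030 on the 48 mm block. I back off, re-measure and go deeper.

Call:
{"name": "jog_arm", "arguments": {"newtons": 60, "deltas": [{"gripper": 0.0,"offset": [0,0,-0.01],"rotation": [0,0,0]},{"gripper": 0.6,"offset": [0,0,-0.04],"rotation": [0,0,0]},{"gripper": 0.6,"offset": [0,0,-0.05],"rotation": [0,0,0]},{"gripper": 0.6,"offset": [0,0,-0.05],"rotation": [0,0,0]},{"gripper": 0.6,"offset": [0,0,0],"rotation": [0,0,0]},{"gripper": 0.6,"offset": [0,0,0],"rotation": [0,0,0]},{"gripper": 0.6,"offset": [0,0,0],"rotation": [0,0,0]}]}}

```text
clock: 6.5
position: [0.4851, 0.01, 0.177]
ee_rot: [0.996, 0.09, -0.001, 0.0]
ft_force: [-0.0, 0.5, -0.4]
grip_width: 0.599
grasp_force: 0.0
```

```bash
cat >> h.py <<'E'
def bar(im,o,z=.012):
    """long bar's blue band and grip in a wrist image; z of bar top"""
    H,S,V=cv2.split(cv2.cvtColor(im,cv2.COLOR_BGR2HSV))
    B=max(blobs((H>95)&(H<125)&(S>110),100),key=lambda b:b[1]);b=plane("wrist",B[0],z,o)
    bk=(V<50).astype(np.uint8);bk[245:]=0
    print("blue",B[0],b.round(4))
    for c,a,q in blobs(bk,250):print("dark",c,a,q,plane("wrist",c,z+.034,o).round(4))
E
python3 - <<'E'
from h import *
o=manip.get_obs();im=imaging.camera("wrist");cv2.imwrite("pics/w6.png",im)
bar(im,o);go(.4855,.0098,0,10.3)
for r in(130,160,215):
    g=cv2.cvtColor(im,cv2.COLOR_BGR2GRAY)[r].astype(int);d=np.abs(np.diff(g));print(r,[i for i in range(230,330) if d[i]>20])
E
```

```text
blue [277.3 103.7] [0.5649 0.026  0.012 ]
dark [276.7 195.4] 611 [269 168  18  49] [0.4851 0.0119 0.046 ]
t 6.55 pos [0.485  0.0101 0.1767] F [ 0.38  0.74 -0.53] g 0.599 yaw 10.39
rot [-0.03  0.12  0.09] off(after rot) [0.0005 0.0004 0.1767]
130 [261, 262, 292]
160 [262, 263, 292]
215 [263, 267, 268, 269, 285, 286, 287, 288, 299]
```

Call:
{"name": "jog_arm", "arguments": {"newtons": 60, "deltas": [{"gripper": 0.5,"offset": [0.0012,-0.0014,0.03],"rotation": [0,0,0]},{"gripper": 0.5,"offset": [0,0,0.045],"rotation": [0,0,0]},{"gripper": 0.5,"offset": [0,0,0.045],"rotation": [0,0,0]},{"gripper": 0.5,"offset": [0,0,0.035],"rotation": [0,0,0]},{"gripper": 0.5,"offset": [0,0,0.02],"rotation": [0,0,0]},{"gripper": 0.5,"offset": [0,0,0],"rotation": [0,0,0]},{"gripper": 0.1,"offset": [0,0,0],"rotation": [0,0,0]},{"gripper": 0.0,"offset": [0,0,0],"rotation": [0,0,0]},{"gripper": 0.0,"offset": [0,0,0],"rotation": [0,0,0]},{"gripper": 0.0,"offset": [0,0,0],"rotation": [0,0,0]}]}}

```text
clock: 7.55
position: [0.4874, 0.0118, 0.0039]
ee_rot: [0.996, 0.091, 0.001, 0.0]
ft_force: [-0.7, 0.1, 4.3]
grip_width: 0.198
grasp_force: 61.7
```

Call:
{"name": "jog_arm", "arguments": {"deltas": [{"gripper": 0,"offset": [0,0,-0.02],"rotation": [0,0,0]},{"gripper": 0,"offset": [0,0,-0.04],"rotation": [0,0,0]},{"gripper": 0,"offset": [0,0,-0.04],"rotation": [0,0,0]},{"gripper": 0,"offset": [0.0206,-0.0281,0],"rotation": [0,0,0]},{"gripper": 0,"offset": [0.0206,-0.0281,0],"rotation": [0,0,0]},{"gripper": 0,"offset": [0.0206,-0.0281,0],"rotation": [0,0,0]},{"gripper": 0,"offset": [0.0206,-0.0281,0],"rotation": [0,0,0]},{"gripper": 0,"offset": [0.0206,-0.0281,0],"rotation": [0,0,0]},{"gripper": 0,"offset": [0.0206,-0.0281,0],"rotation": [0,0,0]},{"gripper": 0,"offset": [0,0,0],"rotation": [0,0,0]},{"gripper": 0,"offset": [0,0,0.012],"rotation": [0,0,0]},{"gripper": 0,"offset": [0,0,0.012],"rotation": [0,0,0]},{"gripper": 0,"offset": [0,0,0],"rotation": [0,0,0]}]}}

```text
clock: 8.85
position: [0.5763, 0.1976, 0.076]
ee_rot: [0.996, 0.09, -0.002, 0.001]
ft_force: [-1.3, -0.2, -5.8]
grip_width: 0.195
grasp_force: 60.5
```

```bash
python3 - <<'E'
from h import *
o=manip.get_obs();print(o["ft_force"],o["grip_width"]);go(.578,.1995,.07,10.4)
im=imaging.camera("wrist");cv2.imwrite("pics/w7.png",im);bar(im,o,.09)
E
```

```text
[-1.3327715  -0.15055592 -5.81457252] 0.19504895531779834
t 8.85 pos [0.5763 0.1976 0.076 ] F [-1.33 -0.15 -5.81] g 0.195 yaw 10.3
rot [ 0.1   0.25 -0.1 ] off(after rot) [ 0.002  -0.0016  0.006 ]
blue [278.1  91.9] [0.6531 0.212  0.09  ]
dark [278.6 233.2] 897 [258 221  42  24] [0.6029 0.2027 0.124 ]
```

Call:
{"name": "jog_arm", "arguments": {"deltas": [{"gripper": 0,"offset": [0.002,-0.0016,0.004],"rotation": [0,0.2,0]},{"gripper": 0,"offset": [0,0,0.003],"rotation": [0,0,0]},{"gripper": 0,"offset": [0,0,0],"rotation": [0,0,0]},{"gripper": 0,"offset": [0,0,0],"rotation": [0,0,0]}]}}

```text
clock: 9.3
position: [0.5796, 0.2018, 0.072]
ee_rot: [0.996, 0.091, 0.002, -0.0]
ft_force: [-0.0, -0.7, -5.0]
grip_width: 0.199
grasp_force: 60.7
```

Call:
{"name": "jog_arm", "arguments": {"deltas": [{"gripper": 0,"offset": [0,0,0.003],"rotation": [0,0,0]},{"gripper": 0,"offset": [0,0,0],"rotation": [0,0,0]}]}}

```text
clock: 9.5
position: [0.5794, 0.2018, 0.0685]
ee_rot: [0.996, 0.091, 0.002, -0.0]
ft_force: [-0.5, -0.0, -6.8]
grip_width: 0.192
grasp_force: 60.7
```

Call:
{"name": "jog_arm", "arguments": {"deltas": [{"gripper": 0,"offset": [0,0,0.002],"rotation": [0,0,0]},{"gripper": 0,"offset": [0,0,0],"rotation": [0,0,0]}]}}

```text
clock: 9.7
position: [0.5794, 0.2018, 0.0666]
ee_rot: [0.996, 0.091, 0.002, -0.0]
ft_force: [-0.6, 0.3, -6.5]
grip_width: 0.202
grasp_force: 60.7
```

Call:
{"name": "jog_arm", "arguments": {"deltas": [{"gripper": 0,"offset": [-0.001,0.0017,0.002],"rotation": [0,0,0]},{"gripper": 0,"offset": [0,0,0],"rotation": [0,0,0]}]}}

```text
clock: 9.9
position: [0.5788, 0.1996, 0.0646]
ee_rot: [0.996, 0.09, 0.002, 0.0]
ft_force: [0.7, 0.2, -6.1]
grip_width: 0.194
grasp_force: 60.6
```

Call:
{"name": "jog_arm", "arguments": {"deltas": [{"gripper": 0,"offset": [0,0,0.002],"rotation": [0,0,0]},{"gripper": 0,"offset": [0,0,0],"rotation": [0,0,0]}]}}

```text
clock: 10.1
position: [0.5788, 0.1999, 0.0626]
ee_rot: [0.996, 0.091, 0.002, -0.0]
ft_force: [0.1, 0.4, -6.0]
grip_width: 0.197
grasp_force: 60.6
```

Call:
{"name": "jog_arm", "arguments": {"deltas": [{"gripper": 0,"offset": [0,0,0.001],"rotation": [0,0,0]},{"gripper": 0,"offset": [0,0,0],"rotation": [0,0,0]}]}}

```text
clock: 10.3
position: [0.5789, 0.2001, 0.0618]
ee_rot: [0.996, 0.091, 0.002, -0.0]
ft_force: [-0.0, 0.1, -7.0]
grip_width: 0.202
grasp_force: 60.6
```

Call:
{"name": "jog_arm", "arguments": {"deltas": [{"gripper": 0,"offset": [0,0,0.001],"rotation": [0,0,0]},{"gripper": 0,"offset": [0,0,0],"rotation": [0,0,0]}]}}

```text
clock: 10.5
position: [0.5788, 0.2, 0.0608]
ee_rot: [0.996, 0.091, 0.002, -0.0]
ft_force: [-0.6, -0.5, -6.6]
grip_width: 0.198
grasp_force: 60.6
```

Call:
{"name": "jog_arm", "arguments": {"deltas": [{"gripper": 0,"offset": [0,0,0.001],"rotation": [0,0,0]},{"gripper": 0,"offset": [0,0,0],"rotation": [0,0,0]}]}}

```text
clock: 10.7
position: [0.5791, 0.2001, 0.0605]
ee_rot: [0.996, 0.091, 0.002, -0.0]
ft_force: [-1.5, -1.7, 1.7]
grip_width: 0.198
grasp_force: 61.6
```

Call:
{"name": "jog_arm", "arguments": {"deltas": [{"gripper": 0,"offset": [0,0,0.001],"rotation": [0,0,0]},{"gripper": 0,"offset": [0,0,0],"rotation": [0,0,0]}]}}

```text
clock: 10.9
position: [0.5792, 0.2001, 0.0605]
ee_rot: [0.996, 0.091, 0.002, 0.0]
ft_force: [-6.6, -4.4, 12.3]
grip_width: 0.199
grasp_force: 63.2
```

Call:
{"name": "jog_arm", "arguments": {"newtons": 40, "deltas": [{"gripper": 0,"offset": [0,0,-0.0013],"rotation": [0,0,0]},{"gripper": 0,"offset": [0,0,0],"rotation": [0,0,0]},{"gripper": 0.5,"offset": [0,0,0],"rotation": [0,0,0]},{"gripper": 0.5,"offset": [0,0,0],"rotation": [0,0,0]},{"gripper": 0.5,"offset": [0,0,0],"rotation": [0,0,0]},{"gripper": 0.5,"offset": [0,0,0],"rotation": [0,0,0]},{"gripper": 0.5,"offset": [0,0,-0.02],"rotation": [0,0,0]},{"gripper": 0.5,"offset": [0,0,-0.04],"rotation": [0,0,0]},{"gripper": 0.5,"offset": [0,0,-0.04],"rotation": [0,0,0]},{"gripper": 0.5,"offset": [0,0,0],"rotation": [0,0,0]},{"gripper": 0.5,"offset": [0,0,0],"rotation": [0,0,0]}]}}

```text
clock: 12.0
position: [0.5791, 0.2002, 0.161]
ee_rot: [0.996, 0.091, 0.003, -0.0]
ft_force: [-0.6, -0.2, -0.5]
grip_width: 0.498
grasp_force: 0.0
```

```bash
python3 - <<'E'
from h import *
o=manip.get_obs();im=imaging.camera("wrist");cv2.imwrite("pics/w8.png",im);t=imaging.camera("top");cv2.imwrite("pics/t8.png",t)
bar(im,o,.069);go(.579,.2,.16,10.4)
u=np.array([.9836,.1805]);b=0
H,S,V=cv2.split(cv2.cvtColor(t,cv2.COLOR_BGR2HSV))
for c,a,q in blobs((H>100)&(H<125)&(S>150)&(V>80)):print("blue top",c,plane("top",c,.069).round(4))
E
```

```text
blue [278.2 103.8] [0.6564 0.2148 0.069 ]
dark [278.3 214.9] 1370 [267 184  24  61] [0.5824 0.2012 0.103 ]
t 12.1 pos [0.5782 0.1996 0.1591] F [ 0.45  0.16 -0.47] g 0.497 yaw 10.39
rot [ 0.03 -0.12 -0.01] off(after rot) [ 0.0009 -0.0003 -0.0009]
blue top [102.9 157.4] [0.5994 0.429  0.069 ]
blue top [371.4 337. ] [ 0.1687 -0.2438  0.069 ]
```

Call:
{"name": "jog_arm", "arguments": {"deltas": [{"gripper": 0,"offset": [0.039,0,0.02],"rotation": [0,0,0]},{"gripper": 0,"offset": [0.039,0,0.02],"rotation": [0,0,0]},{"gripper": 0,"offset": [0,0,0.03],"rotation": [0,0,0]},{"gripper": 0,"offset": [0,0,0.02],"rotation": [0,0,0]},{"gripper": 0,"offset": [0,0,0.008],"rotation": [0,0,0]},{"gripper": 0,"offset": [0,0,0],"rotation": [0,0,0]},{"gripper": 0,"offset": [0,0,0],"rotation": [0,0,0]},{"gripper": 0,"offset": [0,0,0],"rotation": [0,0,0]}]}}

```text
clock: 12.9
position: [0.6563, 0.2144, 0.064]
ee_rot: [0.996, 0.091, 0.003, -0.0]
ft_force: [0.4, -1.0, 0.4]
grip_width: 0.002
grasp_force: 0.0
```

Call:
{"name": "jog_arm", "arguments": {"deltas": [{"gripper": 0,"offset": [0,0,0.003],"rotation": [0,0,0]},{"gripper": 0,"offset": [0,0,0],"rotation": [0,0,0]}]}}

```text
clock: 13.1
position: [0.6557, 0.214, 0.0597]
ee_rot: [0.996, 0.091, 0.002, -0.0]
ft_force: [0.3, -0.1, -0.0]
grip_width: -0.002
grasp_force: 0.0
```

Call:
{"name": "jog_arm", "arguments": {"deltas": [{"gripper": 0,"offset": [0,0,0.003],"rotation": [0,0,0]},{"gripper": 0,"offset": [0,0,0],"rotation": [0,0,0]}]}}

```text
clock: 13.3
position: [0.6555, 0.214, 0.0561]
ee_rot: [0.996, 0.091, 0.002, -0.0]
ft_force: [-0.1, -0.6, -0.4]
grip_width: -0.001
grasp_force: 0.0
```

Call:
{"name": "jog_arm", "arguments": {"deltas": [{"gripper": 0,"offset": [0,0,0.002],"rotation": [0,0,0]},{"gripper": 0,"offset": [0,0,0],"rotation": [0,0,0]}]}}

```text
clock: 13.5
position: [0.6555, 0.2141, 0.0542]
ee_rot: [0.996, 0.091, 0.002, -0.0]
ft_force: [-1.1, 0.1, -0.3]
grip_width: 0.001
grasp_force: 0.0
```

Call:
{"name": "jog_arm", "arguments": {"deltas": [{"gripper": 0,"offset": [0,0,0.001],"rotation": [0,0,0]},{"gripper": 0,"offset": [0,0,0],"rotation": [0,0,0]}]}}

```text
clock: 13.7
position: [0.6556, 0.2141, 0.0533]
ee_rot: [0.996, 0.091, 0.002, -0.0]
ft_force: [0.9, 0.8, 0.1]
grip_width: 0.001
grasp_force: 0.0
```

Call:
{"name": "jog_arm", "arguments": {"deltas": [{"gripper": 0,"offset": [0,0,0.001],"rotation": [0,0,0]},{"gripper": 0,"offset": [0,0,0],"rotation": [0,0,0]}]}}

```text
clock: 13.9
position: [0.6556, 0.2141, 0.0524]
ee_rot: [0.996, 0.091, 0.002, -0.0]
ft_force: [0.5, 0.0, -0.4]
grip_width: -0.004
grasp_force: 0.0
```

Call:
{"name": "jog_arm", "arguments": {"deltas": [{"gripper": 0,"offset": [0,0,0.001],"rotation": [0,0,0]},{"gripper": 0,"offset": [0,0,0],"rotation": [0,0,0]}]}}

```text
clock: 14.1
position: [0.6556, 0.2141, 0.0513]
ee_rot: [0.996, 0.091, 0.002, -0.0]
ft_force: [0.3, -0.7, 0.0]
grip_width: 0.004
grasp_force: 0.0
```

Call:
{"name": "jog_arm", "arguments": {"deltas": [{"gripper": 0,"offset": [0,0,0.0007],"rotation": [0,0,0]},{"gripper": 0,"offset": [0,0,0],"rotation": [0,0,0]}]}}

```text
clock: 14.3
position: [0.6556, 0.2141, 0.0507]
ee_rot: [0.996, 0.091, 0.002, -0.0]
ft_force: [0.8, -0.5, 0.7]
grip_width: -0.004
grasp_force: 0.0
```

Call:
{"name": "jog_arm", "arguments": {"deltas": [{"gripper": 0,"offset": [0,0,0.0005],"rotation": [0,0,0]},{"gripper": 0,"offset": [0,0,0],"rotation": [0,0,0]}]}}

```text
clock: 14.5
position: [0.6557, 0.2141, 0.0502]
ee_rot: [0.996, 0.091, 0.002, -0.0]
ft_force: [0.4, 0.3, -1.0]
grip_width: -0.004
grasp_force: 0.0
```

Call:
{"name": "jog_arm", "arguments": {"deltas": [{"gripper": 0,"offset": [0,0,0.0005],"rotation": [0,0,0]},{"gripper": 0,"offset": [0,0,0],"rotation": [0,0,0]}]}}

```text
clock: 14.7
position: [0.6557, 0.2141, 0.0497]
ee_rot: [0.996, 0.091, 0.002, -0.0]
ft_force: [-0.2, 0.0, -0.5]
grip_width: 0.001
grasp_force: 0.0
```

Call:
{"name": "jog_arm", "arguments": {"deltas": [{"gripper": 0,"offset": [0,0,0.001],"rotation": [0,0,0]},{"gripper": 0,"offset": [0,0,0],"rotation": [0,0,0]}]}}

```text
clock: 14.9
position: [0.6559, 0.2142, 0.049]
ee_rot: [0.996, 0.091, 0.002, -0.0]
ft_force: [-0.6, -0.4, 3.0]
grip_width: 0.002
grasp_force: 1.5
```

Call:
{"name": "jog_arm", "arguments": {"deltas": [{"gripper": 0,"offset": [0,0,0.001],"rotation": [0,0,0]},{"gripper": 0,"offset": [0,0,0],"rotation": [0,0,0]}]}}

```text
clock: 15.1
position: [0.6561, 0.2142, 0.048]
ee_rot: [0.996, 0.091, 0.002, -0.0]
ft_force: [0.8, -0.1, 2.4]
grip_width: -0.001
grasp_force: 1.8
```

Call:
{"name": "jog_arm", "arguments": {"deltas": [{"gripper": 0,"offset": [0,0,0.001],"rotation": [0,0,0]},{"gripper": 0,"offset": [0,0,0],"rotation": [0,0,0]}]}}

```text
clock: 15.3
position: [0.6562, 0.2143, 0.047]
ee_rot: [0.996, 0.091, 0.002, -0.0]
ft_force: [2.0, 0.6, 4.1]
grip_width: -0.002
grasp_force: 2.0
```

Call:
{"name": "jog_arm", "arguments": {"deltas": [{"gripper": 0,"offset": [0,0,0.001],"rotation": [0,0,0]},{"gripper": 0,"offset": [0,0,0],"rotation": [0,0,0]}]}}

```text
clock: 15.5
position: [0.6564, 0.2143, 0.0463]
ee_rot: [0.996, 0.091, 0.002, -0.0]
ft_force: [2.1, 0.5, 6.0]
grip_width: 0.002
grasp_force: 2.8
```

At about 3 N the end sank from 49 to 46.5 mm and then firmed up, so it rocks and the left platen looks proud. I press firmly past 4 N and hold.

Call:
{"name": "jog_arm", "arguments": {"deltas": [{"gripper": 0,"offset": [0,0,0.0006],"rotation": [0,0,0]},{"gripper": 0,"offset": [0,0,0],"rotation": [0,0,0]},{"gripper": 0,"offset": [0,0,0],"rotation": [0,0,0]},{"gripper": 0,"offset": [0,0,0],"rotation": [0,0,0]}]}}

```text
clock: 15.9
position: [0.6564, 0.2143, 0.0462]
ee_rot: [0.996, 0.09, 0.003, -0.0]
ft_force: [1.3, -0.2, 9.0]
grip_width: 0.002
grasp_force: 4.6
```

Call:
{"name": "jog_arm", "arguments": {"deltas": [{"gripper": 0,"offset": [0,0,0],"rotation": [0,0,0]},{"gripper": 0,"offset": [0,0,0],"rotation": [0,0,0]},{"gripper": 0,"offset": [0,0,0],"rotation": [0,0,0]}]}}

```text
clock: 16.2
position: [0.6564, 0.2143, 0.0462]
ee_rot: [0.996, 0.09, 0.003, -0.0]
ft_force: [0.9, 0.0, 9.0]
grip_width: 0.003
grasp_force: 4.6
```

Call:
{"name": "jog_arm", "arguments": {"deltas": [{"gripper": 0,"offset": [0,0,-0.01],"rotation": [0,0,0]},{"gripper": 0,"offset": [0,0,-0.03],"rotation": [0,0,0]},{"gripper": 0,"offset": [0,0,-0.035],"rotation": [0,0,0]},{"gripper": 0,"offset": [-0.039,0,0],"rotation": [0,0,0]},{"gripper": 0,"offset": [-0.039,0,0],"rotation": [0,0,0]},{"gripper": 0,"offset": [-0.039,0,0],"rotation": [0,0,0]},{"gripper": 0,"offset": [-0.039,0,0],"rotation": [0,0,0]},{"gripper": 0,"offset": [0,0,0],"rotation": [0,0,0]},{"gripper": 0,"offset": [0,0,0.03],"rotation": [0,0,0]},{"gripper": 0,"offset": [0,0,0.025],"rotation": [0,0,0]},{"gripper": 0,"offset": [0,0,0.008],"rotation": [0,0,0]},{"gripper": 0,"offset": [0,0,0],"rotation": [0,0,0]},{"gripper": 0,"offset": [0,0,0],"rotation": [0,0,0]}]}}

```text
clock: 17.5
position: [0.5027, 0.1864, 0.0575]
ee_rot: [0.996, 0.091, 0.002, -0.0]
ft_force: [0.1, 1.4, 0.9]
grip_width: -0.001
grasp_force: 0.0
```

Call:
{"name": "jog_arm", "arguments": {"deltas": [{"gripper": 0,"offset": [0,0,0.001],"rotation": [0,0,0]},{"gripper": 0,"offset": [0,0,0],"rotation": [0,0,0]}]}}

```text
clock: 17.7
position: [0.5027, 0.1862, 0.0564]
ee_rot: [0.996, 0.091, 0.002, -0.0]
ft_force: [0.3, -0.3, -1.0]
grip_width: -0.003
grasp_force: 0.0
```

Call:
{"name": "jog_arm", "arguments": {"deltas": [{"gripper": 0,"offset": [0,0,0.003],"rotation": [0,0,0]},{"gripper": 0,"offset": [0,0,0.0025],"rotation": [0,0,0]},{"gripper": 0,"offset": [0,0,0],"rotation": [0,0,0]}]}}

```text
clock: 18.0
position: [0.502, 0.1858, 0.0497]
ee_rot: [0.996, 0.091, 0.001, -0.0]
ft_force: [0.1, -0.4, -0.5]
grip_width: -0.001
grasp_force: 0.0
```

Call:
{"name": "jog_arm", "arguments": {"deltas": [{"gripper": 0,"offset": [0,0,0.001],"rotation": [0,0,0]},{"gripper": 0,"offset": [0,0,0],"rotation": [0,0,0]}]}}

```text
clock: 18.2
position: [0.5022, 0.186, 0.0492]
ee_rot: [0.996, 0.091, 0.002, -0.0]
ft_force: [-1.5, -1.1, 2.9]
grip_width: -0.0
grasp_force: 1.2
```

Call:
{"name": "jog_arm", "arguments": {"deltas": [{"gripper": 0,"offset": [0,0,0.001],"rotation": [0,0,0]},{"gripper": 0,"offset": [0,0,0],"rotation": [0,0,0]}]}}

```text
clock: 18.4
position: [0.5021, 0.186, 0.0481]
ee_rot: [0.996, 0.091, 0.002, -0.0]
ft_force: [-1.7, -0.4, 5.0]
grip_width: 0.001
grasp_force: 2.0
```

Call:
{"name": "jog_arm", "arguments": {"deltas": [{"gripper": 0,"offset": [0,0,0.001],"rotation": [0,0,0]},{"gripper": 0,"offset": [0,0,0],"rotation": [0,0,0]}]}}

```text
clock: 18.6
position: [0.5021, 0.186, 0.047]
ee_rot: [0.996, 0.091, 0.002, -0.0]
ft_force: [-2.9, -0.1, 3.8]
grip_width: -0.001
grasp_force: 2.1
```

Call:
{"name": "jog_arm", "arguments": {"deltas": [{"gripper": 0,"offset": [0,0,0.001],"rotation": [0,0,0]},{"gripper": 0,"offset": [0,0,0],"rotation": [0,0,0]}]}}

```text
clock: 18.8
position: [0.5022, 0.186, 0.0463]
ee_rot: [0.996, 0.091, 0.002, -0.0]
ft_force: [-3.5, -0.8, 7.7]
grip_width: -0.001
grasp_force: 3.4
```

The plain end rocks the same way, so the left platen is the proud one. I hold this press, then lift and go over to the marker.

Call:
{"name": "jog_arm", "arguments": {"deltas": [{"gripper": 0,"offset": [0,0,0.0006],"rotation": [0,0,0]},{"gripper": 0,"offset": [0,0,0],"rotation": [0,0,0]},{"gripper": 0,"offset": [0,0,0],"rotation": [0,0,0]},{"gripper": 0,"offset": [0,0,0],"rotation": [0,0,0]},{"gripper": 0,"offset": [0,0,0],"rotation": [0,0,0]}]}}

```text
clock: 19.3
position: [0.5022, 0.1861, 0.0461]
ee_rot: [0.996, 0.091, 0.002, 0.0]
ft_force: [-6.0, -2.5, 12.3]
grip_width: 0.001
grasp_force: 6.6
```

Call:
{"name": "jog_arm", "arguments": {"deltas": [{"gripper": 0,"offset": [0,0,0],"rotation": [0,0,0]},{"gripper": 0,"offset": [0,0,-0.01],"rotation": [0,0,0]},{"gripper": 0,"offset": [0,0,-0.04],"rotation": [0,0,0]},{"gripper": 0,"offset": [0,0,-0.045],"rotation": [0,0,0]},{"gripper": 0,"offset": [0,0,-0.03],"rotation": [0,0,0]},{"gripper": 0.5,"offset": [0.027,0.0338,0],"rotation": [0,0,0]},{"gripper": 0.5,"offset": [0.027,0.0338,0],"rotation": [0,0,0]},{"gripper": 0.5,"offset": [0.027,0.0338,0],"rotation": [0,0,0]},{"gripper": 0.5,"offset": [0.027,0.0338,0],"rotation": [0,0,0]},{"gripper": 0.5,"offset": [0.027,0.0338,0],"rotation": [0,0,0]},{"gripper": 0.5,"offset": [0.027,0.0338,0],"rotation": [0,0,0]},{"gripper": 0.5,"offset": [0,0,0],"rotation": [0,0,0]},{"gripper": 0.5,"offset": [0,0,0],"rotation": [0,0,0]}]}}

```text
clock: 20.6
position: [0.6982, 0.0149, 0.1705]
ee_rot: [0.996, 0.09, 0.002, -0.001]
ft_force: [0.1, 0.6, 0.0]
grip_width: 0.496
grasp_force: 0.0
```

```bash
python3 - <<'E'
from h import *
o=manip.get_obs();im=imaging.camera("wrist");cv2.imwrite("pics/w9.png",im);t=imaging.camera("top");cv2.imwrite("pics/t9.png",t)
H,S,V=cv2.split(cv2.cvtColor(im,cv2.COLOR_BGR2HSV));red=((H<8)|(H>172))&(S>150)&(V>60)
for c,a,b in blobs(red,100):
    print("red",c,a,b,plane("wrist",c,.02,o).round(4))
    x,y,w,h=b
    print(" foot bottom row mid",plane("wrist",(x+w/2,y+h-w/2),.006,o).round(4))
go(.698,.0157,-.006,10.4)
E
```

```text
red [360.8 147.1] 1981 [336 123  51  50] [ 0.754  -0.0527  0.02  ]
 foot bottom row mid [ 0.7533 -0.057   0.006 ]
red [277.4 185. ] 910 [261 168  34  34] [0.7047 0.0175 0.02  ]
 foot bottom row mid [0.7022 0.0165 0.006 ]
t 20.7 pos [0.6974 0.0169 0.1714] F [ 0.22 -1.21 -0.07] g 0.501 yaw 10.47
rot [-0.04 -0.22  0.07] off(after rot) [0.0004 0.0013 0.1774]
```

Call:
{"name": "jog_arm", "arguments": {"newtons": 40, "deltas": [{"gripper": 0.5,"offset": [0.0018,0.0004,0.03],"rotation": [0,0,0]},{"gripper": 0.5,"offset": [0,0,0.045],"rotation": [0,0,0]},{"gripper": 0.5,"offset": [0,0,0.045],"rotation": [0,0,0]},{"gripper": 0.5,"offset": [0,0,0.035],"rotation": [0,0,0]},{"gripper": 0.5,"offset": [0,0,0.02],"rotation": [0,0,0]},{"gripper": 0.4,"offset": [0,0,0],"rotation": [0,0,0]},{"gripper": 0.3,"offset": [0,0,0],"rotation": [0,0,0]},{"gripper": 0,"offset": [0,0,0],"rotation": [0,0,0]},{"gripper": 0,"offset": [0,0,0],"rotation": [0,0,0]},{"gripper": 0,"offset": [0,0,0],"rotation": [0,0,0]},{"gripper": 0,"offset": [0,0,0],"rotation": [0,0,0]}]}}

```text
clock: 21.8
position: [0.7018, 0.0162, -0.0011]
ee_rot: [0.996, 0.091, 0.004, -0.0]
ft_force: [-1.0, 1.1, 8.7]
grip_width: 0.171
grasp_force: 39.4
```

Call:
{"name": "jog_arm", "arguments": {"deltas": [{"gripper": 0,"offset": [0,0,-0.02],"rotation": [0,0,0]},{"gripper": 0,"offset": [0,0,-0.045],"rotation": [0,0,0]},{"gripper": 0,"offset": [0,0,-0.045],"rotation": [0,0,0]},{"gripper": 0,"offset": [-0.012,-0.0353,0],"rotation": [0,0,0]},{"gripper": 0,"offset": [-0.012,-0.0353,0],"rotation": [0,0,0]},{"gripper": 0,"offset": [-0.012,-0.0353,0],"rotation": [0,0,0]},{"gripper": 0,"offset": [-0.012,-0.0353,0],"rotation": [0,0,0]},{"gripper": 0,"offset": [0,0,0],"rotation": [0,0,0]},{"gripper": 0,"offset": [0,0,0],"rotation": [0,0,0]}]}}

```text
clock: 22.7
position: [0.6272, 0.1467, 0.1078]
ee_rot: [0.996, 0.092, 0.003, 0.0]
ft_force: [-0.6, -1.3, -1.8]
grip_width: 0.17
grasp_force: 39.2
```

```bash
python3 - <<'E'
from h import *
go(.6287,.1462,.06,10.4)
im=imaging.camera("wrist");cv2.imwrite("pics/w10.png",im);t=imaging.camera("top");s=imaging.camera("scene")
cv2.imwrite("pics/c10.png",np.hstack([cv2.resize(im,(400,300)),cv2.resize(s[150:270,280:440],(400,300),interpolation=cv2.INTER_CUBIC)]))
print(manip.get_obs()["grip_width"])
E
```

```text
t 22.7 pos [0.6272 0.1467 0.1078] F [-0.6  -1.28 -1.76] g 0.17 yaw 10.51
rot [ 0.03 -0.31  0.11] off(after rot) [0.0014 0.0008 0.0478]
0.1697270005632693
```

View pics/c10.png

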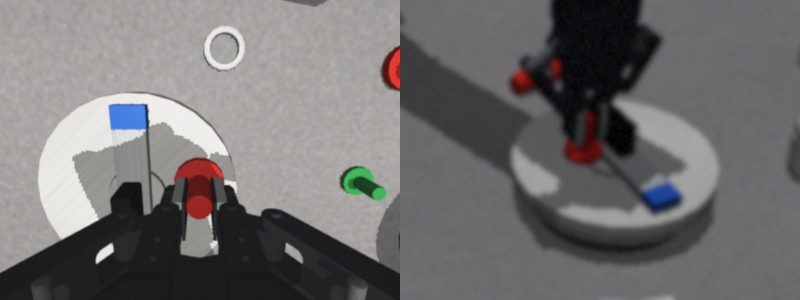

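The left view shows the marker held upright at (200,190), the bar still across the platen with its blue end at (128,115), and the grip at (127,200) clear on the left. I lower the marker.

Call:
{"name": "jog_arm", "arguments": {"deltas": [{"gripper": 0,"offset": [0.003,0.003,0.02],"rotation": [0,-0.3,0]},{"gripper": 0,"offset": [0,0,0.02],"rotation": [0,0,0]},{"gripper": 0,"offset": [0,0,0.009],"rotation": [0,0,0]},{"gripper": 0,"offset": [0,0,0],"rotation": [0,0,0]},{"gripper": 0,"offset": [0,0,0],"rotation": [0,0,0]}]}}

```text
clock: 23.35
position: [0.6309, 0.1434, 0.0571]
ee_rot: [0.996, 0.09, -0.001, -0.0]
ft_force: [-0.7, 0.5, -0.6]
grip_width: 0.172
grasp_force: 39.2
```

Call:
{"name": "jog_arm", "arguments": {"deltas": [{"gripper": 0,"offset": [0,0,0.0015],"rotation": [0,0,0]},{"gripper": 0,"offset": [0,0,0],"rotation": [0,0,0]}]}}

```text
clock: 23.55
position: [0.631, 0.1435, 0.0561]
ee_rot: [0.996, 0.091, -0.0, 0.0]
ft_force: [-0.9, -0.5, 0.1]
grip_width: 0.169
grasp_force: 39.2
```

Call:
{"name": "jog_arm", "arguments": {"deltas": [{"gripper": 0,"offset": [0,0,0.0015],"rotation": [0,0,0]},{"gripper": 0,"offset": [0,0,0],"rotation": [0,0,0]}]}}

```text
clock: 23.75
position: [0.6307, 0.1434, 0.054]
ee_rot: [0.996, 0.091, -0.001, 0.0]
ft_force: [0.7, 0.2, -0.5]
grip_width: 0.164
grasp_force: 39.2
```

Call:
{"name": "jog_arm", "arguments": {"deltas": [{"gripper": 0,"offset": [0,0,0.001],"rotation": [0,0,0]},{"gripper": 0,"offset": [0,0,0],"rotation": [0,0,0]}]}}

```text
clock: 23.95
position: [0.6306, 0.1434, 0.0528]
ee_rot: [0.996, 0.091, -0.001, 0.0]
ft_force: [-0.0, 0.4, -1.2]
grip_width: 0.175
grasp_force: 39.2
```

Call:
{"name": "jog_arm", "arguments": {"deltas": [{"gripper": 0,"offset": [0,0,0.001],"rotation": [0,0,0]},{"gripper": 0,"offset": [0,0,0],"rotation": [0,0,0]}]}}

```text
clock: 24.15
position: [0.6306, 0.1434, 0.0518]
ee_rot: [0.996, 0.091, -0.001, 0.0]
ft_force: [0.2, -0.2, -0.9]
grip_width: 0.17
grasp_force: 39.2
```

Call:
{"name": "jog_arm", "arguments": {"deltas": [{"gripper": 0,"offset": [0,0,0.0008],"rotation": [0,0,0]},{"gripper": 0,"offset": [0,0,0],"rotation": [0,0,0]}]}}

```text
clock: 24.35
position: [0.6307, 0.1434, 0.0515]
ee_rot: [0.996, 0.091, -0.001, 0.0]
ft_force: [-2.6, -0.6, 3.2]
grip_width: 0.173
grasp_force: 39.6
```

The marker is touching the platen. I release it and withdraw.

Call:
{"name": "jog_arm", "arguments": {"deltas": [{"gripper": 0.22,"offset": [0,0,0],"rotation": [0,0,0]},{"gripper": 0.4,"offset": [0,0,0],"rotation": [0,0,0]},{"gripper": 0.4,"offset": [0,0,0],"rotation": [0,0,0]},{"gripper": 0.4,"offset": [0,0,0],"rotation": [0,0,0]},{"gripper": 0.4,"offset": [0,0,-0.015],"rotation": [0,0,0]},{"gripper": 0.4,"offset": [0,0,-0.03],"rotation": [0,0,0]},{"gripper": 0.4,"offset": [0,0,-0.045],"rotation": [0,0,0]},{"gripper": 0.4,"offset": [-0.03,0,-0.03],"rotation": [0,0,0]},{"gripper": 0.4,"offset": [-0.03,0,0],"rotation": [0,0,0]},{"gripper": 0.4,"offset": [0,0,0],"rotation": [0,0,0]},{"gripper": 0.4,"offset": [0,0,0],"rotation": [0,0,0]}]}}

```text
clock: 25.45
position: [0.572, 0.1324, 0.1725]
ee_rot: [0.996, 0.09, 0.0, 0.001]
ft_force: [0.9, -0.3, -0.4]
grip_width: 0.405
grasp_force: 0.0
```

```bash
python3 - <<'E'
from h import *
o=manip.get_obs();im=imaging.camera("wrist");cv2.imwrite("pics/w11.png",im)
bar(im,o,.069)
H,S,V=cv2.split(cv2.cvtColor(im,cv2.COLOR_BGR2HSV));red=((H<8)|(H>172))&(S>150)&(V>60)
for c,a,b in blobs(red,100):
    x,y,w,h=b;print("red",c,a,b,"foot",plane("wrist",(x+w/2,y+w/2),.06,o).round(4))
E
```

```text
blue [192.5  77. ] [0.6566 0.2138 0.069 ]
dark [192.1 187.2] 1813 [175 157  35  62] [0.581  0.1969 0.103 ]
dark [535.7 213.2] 498 [518 183  42  62] [ 0.6069 -0.0519  0.103 ]
red [524.1  28.7] 3012 [491   0  69  60] foot [ 0.7324 -0.0274  0.06  ]
red [277.8 128.4] 1401 [257 107  42  43] foot [0.6314 0.1438 0.06  ]
```

The marker stands as a round 42×43 px foot at (0.631, 0.144), with the bar unmoved at its rest pose. I hand in.

```bash
python3 -c "
from workcell import workorder
print(workorder.hand_in())"
```

```text
the job is handed in; nothing more can be done
None
```

Job handed in (no verdict returned): the straightedge rocked at both ends on the left platen, so the red marker stands upright there, clear of the straightedge, which still lies across its middle; the first two grasp attempts missed, and the second tipped the bar briefly on the table.

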